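Fit the bayonet cap on the small-engine tank

TASK

Fit the red cap on the neck of the grey tank: feel for the two slots, press the cap in against its spring, then turn it clockwise (seen from above) to the stop and let it spring up into its lock. Work gently, never forcing the lugs or the neck, and do not disturb the steel tin, brass fitting, bolt and spanner lying around.

Things in the scene. Friction and masses are not known exactly. Their poses are not given: they have to be found in the camera images.
- cap: Loose red bayonet cap, 0.05 to 0.12 kg, 70 mm across, 47 mm tall, standing upright on its grey plug, at any bearing. Origin: centre of the plug's underside; z up, x along lugs and grip bar. Plug 36 mm diameter, 15 mm tall; disc 70 mm diameter at height 15 to 21 mm; grip bar above it. The same after a half turn.
- cap_bar (a point): Centre of the cap's grip bar, 34 mm above the plug's underside; axes as the cap's. The bar is 52 mm long along x, 12 mm thick in y, from height 21 to 47 mm: pinch it across its thickness, from above.
- cap_lugs (a point): On the cap's axis, 7 mm above the plug's underside: the top of the two lugs. These are grey blocks, 7 mm wide, at the plug's foot (height 0 to 7 mm), pointing along the cap's +x and -x right under the grip bar and reaching 26 mm from the axis.
- tank: Fixed grey metal tank, 150 x 200 mm (x, y), 66 mm tall, with an upright round steel neck, 66 mm outside diameter, in the middle of its top, rim 105 mm above the underside. Origin: centre of the underside; z up.
- tank_mouth (a point): Centre of the neck's mouth at the height of the rim; axes as the tank's. Inside, flush with the rim, a steel slot ring: bore 42 mm, lip 3.5 mm thick, two opposite slots open from above, 13.2 mm wide, for the lugs: over 2 mm of play sideways, 0.13 rad in bearing.
- tank_slots (a point): On the neck's axis, 3.5 mm below the rim (lip's underside); axes as the TANK's, not the slots'. The slot ring's bearing differs from tank to tank: the line through the slots lies anywhere within 0.6 rad either way of the tank's x axis and must be found by feel or sight; the ring does not turn in use.
- tank_pad (a point): Middle of the spring pad's top as it stands unpressed, on the neck's axis, 3 mm below the rim. The pad meets the plug there and pushes up with 4 N, growing by 0.5 N per mm. A cap pressed in but not turned far enough is pushed up again.
- tank_lock (a point): Where the cap's origin comes to rest when locked: on the neck's axis, 10.5 mm below the rim. From the slots the lugs turn clockwise seen from above, 0.76 rad from the slot's middle to a solid stop, passing under a 2 mm hump: the cap's origin must be over 12.5 mm below the rim to pass (the disc meets the rim at 15 mm). At the stop the freed cap springs up into its lock.
- steel_tin: Open steel tin, 67 mm diameter, 39 mm tall; bystander. Origin: centre of the underside.
- brass_fitting: Brass pipe fitting lying down, 24 x 38 x 21 mm; bystander. Origin: centre of the underside.
- bolt: Rusty hexagon bolt lying down, 27 x 73 x 24 mm; bystander. Origin: centre of the underside.
- spanner: Small combination spanner lying flat, 27 x 163 x 8 mm; bystander. Origin: centre of the underside.
Not all that is in view belongs to the job. Of the things that look like the cap, take the one that is farthest to the robot's right at the start.

How it is judged:
On the way, in this order (a step that is already met when the one before it is completed fails the run):
1. the cap is lifted off the bench (height (world z) of cap above 0.03 m), for 0.1 s.
2. the cap's lugs are through the slots: pressed more than 9 mm into the mouth, centred within 4 mm and upright (z of cap in the frame of tank_mouth below -0.009 m and horizontal distance between cap and tank_mouth below 0.004 m and angle between cap's own z axis and vertical below 0.15 rad), for 0.1 s.
At the end, for the whole second after the job is handed in: The cap sits locked in the neck: upright within 0.1 rad, centred within 4 mm, at rest, its plug's underside 9.2 to 11.2 mm below the rim (lugs held up against the lip in the lock by the spring) (z of cap in the frame of tank_mouth between -0.0112 and -0.0092 m and horizontal distance between cap and tank_mouth below 0.004 m and angle between cap's own z axis and vertical below 0.1 rad and linear speed of cap below 0.02 m/s); the robot touches nothing.
It fails at once if the cap is forced: more than 35 N between the cap and the tank with its neck (contact force between cap and tank above 35 N).
It fails at once if a bystander is moved by more than 30 mm (distance of any of steel_tin, brass_fitting, bolt, spanner from where it was at the start of the episode above 0.03 m).
It fails at once if the robot hits the tank: more than 25 N (contact force between any of the fingers, the arm and tank above 25 N).
It also fails if it takes over 72 s, if anything falls off the work surface, if the arm or the gripper's body presses on something with over 40 N, if the wrist force passes 120 N, or if a joint passes its speed limit or range.

ROBOT

A 7-joint arm with a two-finger parallel gripper is mounted at the origin on a cart in front of the work surface, level with it; the furniture and walls round the work are solid. World frame = base frame: x ahead of the robot, y to its left, z up, the work surface at z = 0. Lengths are in m, angles in rad, forces in N, time in s.
With the tool pointing down it reaches from about 0.425 to 0.825 m from the base axis. Payload 3.6 kg.
Tool frame: the origin (TCP) lies at the very end of the fingers, on their centre line; the grasp point (between the pads) lies 19 mm behind it; y points along the fingers, z is the direction in which the jaws open and shut, and the axes are right-handed (so a half turn about y gives the same grasp; the last joint's range is limited). The gripper opens to 93 mm and grips with 3 to 60 N. Pads are 15 mm wide; open, the fingers measure 128 mm over their backs; the gripper's body (75 mm by 188 mm) begins 65 mm behind the grasp point.
Start: joints at [1.302, 0.615, -0.013, 1.423, 0.008, 1.103, -0.04], TCP at [0.156, -0.631, 0.219] pointing down, gripper open.
Joint ranges: [-3.12, 3.12], [-0.3, 2.06], [-1.34, 1.32], [0.26, 2.42], [-1.36, 4.5], [0.01, 1.98], [-2.84, 2.84]. Speed limits (rad/s): [2.79, 2.79, 3.14, 3.14, 3.14, 3.14, 3.14].

INTERFACE

Orientations are given as a unit quaternion [x, y, z, w].
In Python, from plant import ctrl gives the robot as it stands. The module is installed in compiled form; this text tells all that it offers.
- The arm moves only by the shell command python3 -m handwheel 'ROWS' [FORCE]. ROWS is JSON, a list of rows, each a list of 3 entries, a list of its own where there are three numbers: the shift along the tool's x, y, z in units of 25 mm (1.0 is 25 mm), then the turn, a rotation vector about the tool's x, y, z in units of 8 degrees (1.0 is 8 degrees), then the opening in per cent of the stroke, from 0 (shut) to 100 (fully open). A call has 1 to 10 rows; each row shifts and turns the commanded pose from where the row before left it, along the tool's axes as they then stand; what a row does not reach is not made up. A row lasts 1/10 s, in which the tool goes at most 50 mm and 8.59 degrees, less where a joint would pass 70% of its speed; a pose out of reach is approached as far as the arm can. A call is refused whole if a number of a shift passes 1 or a number of a turn 1, either way. A call with a gripper value outside its range is refused whole. The fingers move at their own pace and stop on an object; FORCE is the grip in N (left out, the last holds). Time passes only in rows, so rows that do not move let the fingers close. It gives the time, the measured TCP pose, the force and the opening at its end, in the units of the state.
- ctrl.observe(): the state, without advancing time (a new reading comes with each control period).
- ctrl.capture(name): name is "scene" or "side" or "wrist"; returns the picture (480x640x3 uint8, red, green, blue); there is no depth.
- ctrl.camera_params(name): a dict with "camera_matrix" (3x3 intrinsics, pixels), "k1" (the pictures are not rectified: a ray, as slopes to the right and down, at radius r is drawn at 1 + k1 r^2 times it, then the intrinsics apply), "R" (3x3) and "t" (3): a world point X has camera coordinates R X + t; the wrist camera has in their place "hand_eye" (4x4, takes a point from camera to tool coordinates, whose origin is the TCP and whose axes are the tool frame's). Camera axes: x right, y down, z forward; pixel columns grow to the right and rows downward; lengths in m; the calibration is good to about 2 mm. A picture is of the moment at which its call begins: read the wrist's pose just before it. camera_params takes no time and is no camera call.
- ctrl.hand_in(): hands the job in, once; it reports no verdict.
The state is a dict: "time": time; "q": joint angles; "qd": joint speeds; "effort": joint torques, N m; "ee_pos": TCP position; "ee_rot": TCP orientation; "contact_force": force on the tool from outside, world axes, zero at the start; "ft_torque": the same for the moment, N m; "opening": finger opening in m.
Only numpy, scipy, OpenCV 4.12 (cv2) and the standard library are available. Lean on these libraries where they do the work, as an engineer would, in place of code of your own. Each camera call takes 0.05 s, during which the arm holds its last target.

## Working session

There is one attempt and no reset: what is moved stays moved. The work goes in short steps, Python scripts to look and compute and a shell command to move; the robot and the scene stay as the last step left them, time stands still between calls to the robot, and variables do not carry over. Pictures are saved under pics/ and viewed, and the job is handed in when it is done.

```bash
mkdir -p pics; python3 - <<'E'
from plant import ctrl
import cv2,numpy as np
np.set_printoptions(precision=4,suppress=True)
s=ctrl.observe()
for k in s: print(k,np.array(s[k]))
for n in ("scene","side","wrist"):
    p=ctrl.camera_params(n); print(n,{k:np.array(v).round(4).tolist() for k,v in p.items()})
    cv2.imwrite(f"pics/{n}0.png",ctrl.capture(n)[:,:,::-1])
E
```

```text
time 0.0
q [ 1.3015  0.6159 -0.0126  1.4249  0.0081  1.1034 -0.0404]
qd [-0.0008  0.0013 -0.0009  0.0004 -0.0001  0.0012 -0.0004]
effort [ -0.0001 -45.8934   0.2092 -16.5744  -0.061    0.0206   0.0002]
ee_pos [ 0.1561 -0.6302  0.2175]
ee_rot [-0.0858  0.7028 -0.701   0.0855]
contact_force [-0.1438  0.4175  0.0815]
ft_torque [-0.0515 -0.0072 -0.0102]
opening 0.09313442960279654
scene {'camera_matrix': [[435.8203, 0.0, 324.1304], [0.0, 435.8203, 236.6881], [0.0, 0.0, 1.0]], 'k1': -0.0661, 'R': [[-0.869, -0.4944, -0.0197], [-0.3111, 0.577, -0.7552], [0.3847, -0.6501, -0.6553]], 't': [0.4779, 0.211, 1.0536]}
side {'camera_matrix': [[480.372, 0.0, 319.1368], [0.0, 480.372, 240.3046], [0.0, 0.0, 1.0]], 'k1': -0.0221, 'R': [[0.9824, -0.1857, -0.0188], [-0.1323, -0.6217, -0.772], [0.1317, 0.7609, -0.6354]], 't': [-0.5151, 0.1727, 1.0509]}
wrist {'camera_matrix': [[399.7924, 0.0, 321.3133], [0.0, 399.7924, 237.1292], [0.0, 0.0, 1.0]], 'k1': -0.0332, 'hand_eye': [[-0.0009, 0.9637, 0.2671, -0.0756], [0.0003, -0.2671, 0.9637, -0.1662], [1.0, 0.001, 0.0, 0.0001], [0.0, 0.0, 0.0, 1.0]]}
```

View pics/scene0.png

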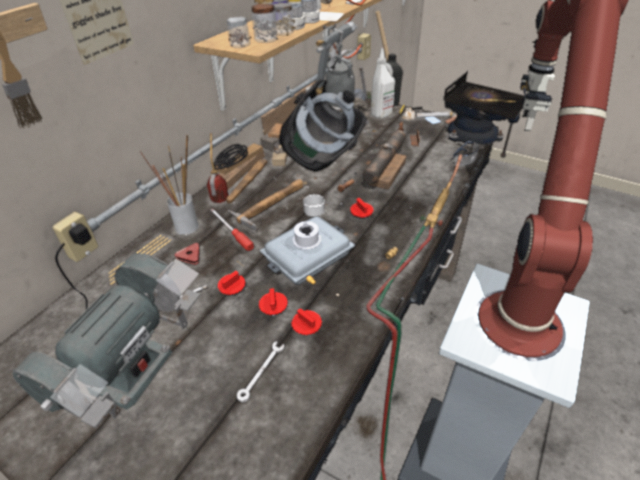

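View pics/side0.png

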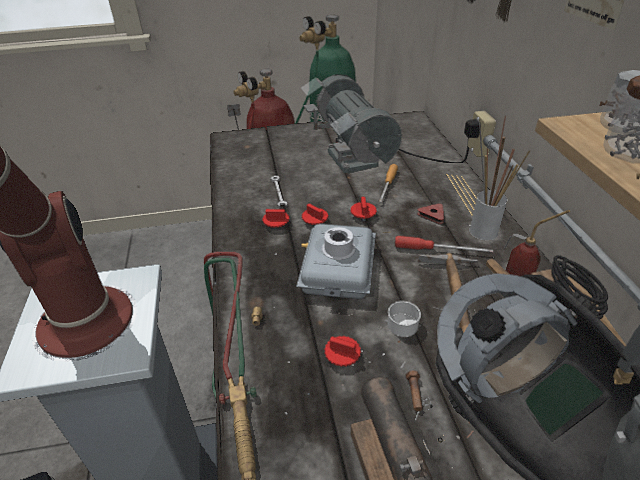

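View pics/wrist0.png

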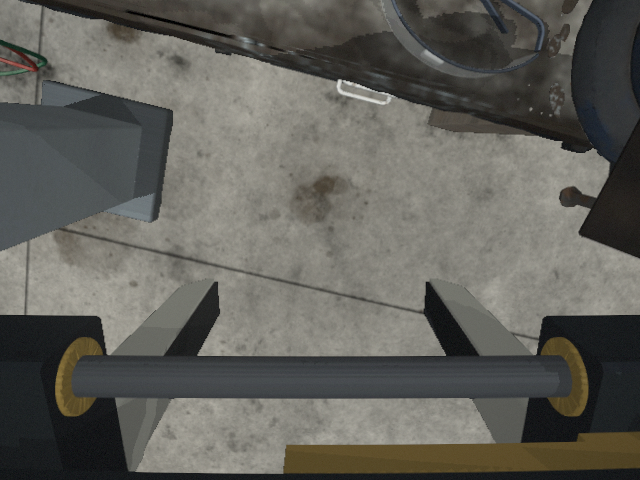

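Cap-like things, scene / side pixels:
- A: scene (361,208), side (343,350)
- B: scene (307,321), side (276,217)
- C: scene (273,302), side (315,214)
- D: scene (231,284), side (364,208)

A looks farthest toward -y. I'll triangulate all four and look at enlarged crops.

```bash
cat > h.py <<'E'
from plant import ctrl
import cv2,numpy as np
from scipy.spatial.transform import Rotation as Rn
from scipy.optimize import least_squares
np.set_printoptions(precision=4,suppress=True)
def cam(n,s=None):
    p=ctrl.camera_params(n); K=np.array(p["camera_matrix"]);k=p["k1"]
    if "R" in p: return K,k,np.array(p["R"]),np.array(p["t"])
    T=np.eye(4);T[:3,:3]=Rn.from_quat(s["ee_rot"]).as_matrix();T[:3,3]=s["ee_pos"]
    W=np.linalg.inv(T@np.array(p["hand_eye"])); return K,k,W[:3,:3],W[:3,3]
def proj(c,X):
    K,k,R,t=c; x=np.atleast_2d(X)@R.T+t; u=x[:,:2]/x[:,2:]; u=u*(1+k*(u**2).sum(1,keepdims=True))
    return u*[K[0,0],K[1,1]]+K[:2,2]
def tri(cs,px):
    f=lambda X:np.concatenate([proj(c,X)[0]-p for c,p in zip(cs,px)])
    r=least_squares(f,[0.6,0,0.05]); return r.x,np.abs(r.fun).max()
def onz(c,p,z):
    r=least_squares(lambda X:proj(c,[X[0],X[1],z])[0]-p,[0.6,0]); return r.x
def crop(img,name,x,y,w,h,s):
    o=cv2.resize(img[y:y+h,x:x+w],None,fx=s,fy=s,interpolation=cv2.INTER_CUBIC); cv2.imwrite(name,o if o.ndim==2 else o)
E
python3 - <<'E'
from h import *
S,D=cam("scene"),cam("side")
for n,a,b in [("A",(361,208),(343,350)),("B",(307,321),(276,217)),("C",(273,302),(315,214)),("D",(231,284),(364,208)),("mouth",(306,229),(339,236)),("tin",(314,205),(404,318))]:
    print(n,*tri([S,D],[a,b]))
i=cv2.imread("pics/scene0.png");j=cv2.imread("pics/side0.png")
crop(i,"pics/cA.png",250,190,130,100,6); crop(j,"pics/cB.png",290,215,140,160,3.75)
E
```

```text
A [ 0.5333 -0.2093  0.02  ] 0.17179637332867514
B [0.4531 0.256  0.02  ] 0.6546598273689028
C [0.5587 0.2465 0.0206] 0.4482696513084079
D [0.6946 0.2472 0.0184] 0.7746260136830756
mouth [0.5802 0.0435 0.1017] 0.21124536844513386
tin [ 0.6767 -0.1541  0.0193] 0.5398061503174745
```

View pics/cA.png

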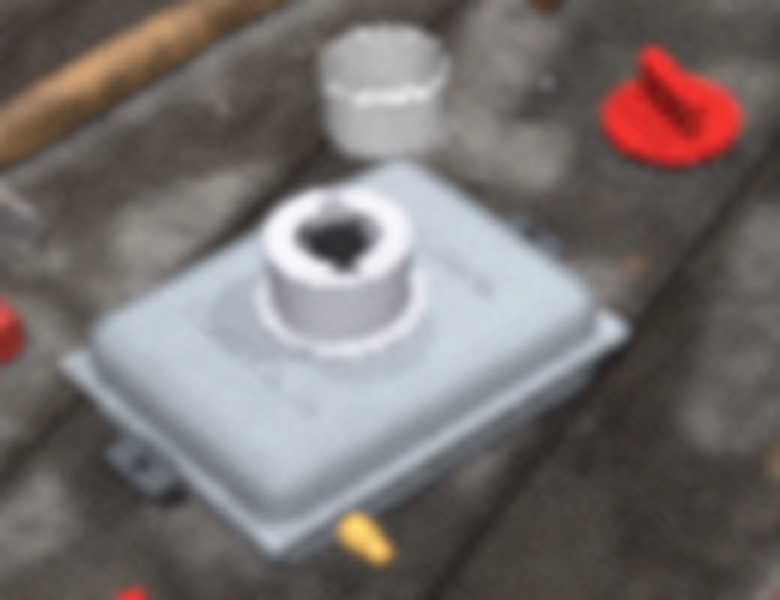

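View pics/cB.png

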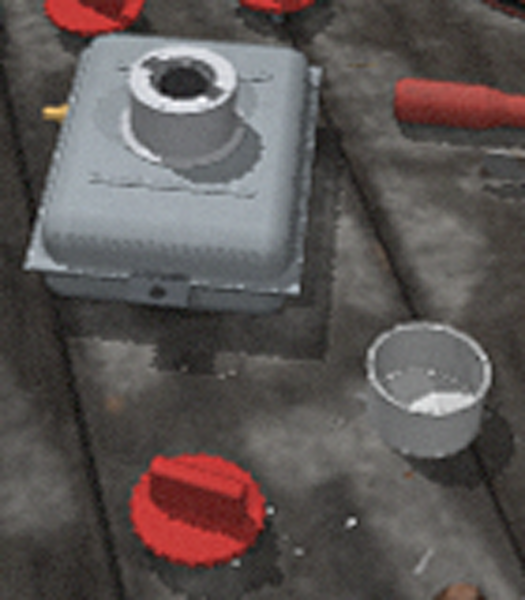

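A is the right cap: red disc with a grip bar, triangulated at y=-0.21 while the other three are at y≈+0.25. Next I'll get the bar bearing, the slot bearing and the tool axes.

```bash
cat >> h.py <<'E'
def plan(x,y,z,yaw=None,off=19):
    """yaw: world angle of tool z (jaw dir). prints total tool-axis shift in units, turn about tool y in units"""
    s=ctrl.observe(); R=Rn.from_quat(s["ee_rot"]).as_matrix()
    d=np.array([x,y,z])-s["ee_pos"]; 
    cur=np.arctan2(R[1,2],R[0,2]); print("t",round(s["time"],2),"pos",np.array(s["ee_pos"]),"jaw yaw",round(cur,4),"open",round(s["opening"],4),"F",np.array(s["contact_force"]),"Tq",np.array(s["ft_torque"]))
    print("tool axes cols\n",R)
    # desired: tool y straight down, z at yaw
    if yaw is None: yaw=cur
    dy=(yaw-cur+np.pi/2)%np.pi-np.pi/2; yw=cur+dy
    zt=np.array([np.cos(yw),np.sin(yw),0]); yt=np.array([0,0,-1.]); Rt=np.column_stack([np.cross(yt,zt),yt,zt])
    print("shift units (tool, current axes)",R.T@d/0.025," total rotvec units",Rn.from_matrix(R.T@Rt).as_rotvec()/np.radians(8))
E
python3 - <<'E'
from h import *
S,D=cam("scene"),cam("side")
a=onz(D,(331.9,339),.047);b=onz(D,(354.8,345.7),.047);print("bar",a,b,np.arctan2(*(b-a)[::-1]),np.linalg.norm(b-a))
f=lambda x,y:(290+x/3.75,215+y/3.75)
a=onz(D,f(158,62),.105);b=onz(D,f(217,96),.105);print("slots",a,b,np.arctan2(*(b-a)[::-1]),np.linalg.norm(b-a))
for q in [(88,38),(305,52),(300,290),(28,268)]: print(onz(D,f(*q),.05))
plan(0.533,-0.24,0.26,0)
E
```

```text
bar [ 0.5128 -0.1995] [ 0.5526 -0.2243] -0.556785923699874 0.04688211365896099
slots [0.5678 0.059 ] [0.5956 0.0196] -0.9570010549400925 0.04818856212182864
[0.5413 0.1622]
[0.6798 0.1169]
[ 0.6181 -0.095 ]
[ 0.4685 -0.0457]
t 0.15 pos [ 0.1561 -0.6303  0.2178] jaw yaw -1.3279 open 0.0931 F [ 0.2179  0.4555 -0.7347] Tq [-0.0167 -0.0154  0.0218]
tool axes cols
 [[-0.9707 -0.0005  0.2405]
 [-0.2405  0.0019 -0.9707]
 [-0.     -1.     -0.002 ]]
shift units (tool, current axes) [-18.3866  -1.667  -11.534 ]  total rotvec units [ 0.012  -9.5106 -0.0094]
```

```bash
python3 -m handwheel '[[[0,-1,0],[0,0,0],100],[[-0.5,-1,-0.3],[0,0,0],100],[[-1,0,-0.6],[0,0,0],100],[[-1,0,-0.6],[0,0,0],100],[[-1,0,-0.6],[0,0,0],100],[[-1,0,-0.6],[0,0,0],100],[[-1,0,-0.6],[0,0,0],100],[[-1,0,-0.6],[0,0,0],100],[[-1,0,-0.6],[0,0,0],100],[[-1,0,-0.6],[0,0,0],100]]'
python3 -m handwheel '[[[-1,0,-0.65],[0,0,0],100],[[-1,0,-0.65],[0,0,0],100],[[-1,0,-0.65],[0,0,0],100],[[-1,0,-0.65],[0,0,0],100],[[-1,0,-0.65],[0,0,0],100],[[-1,0,-0.65],[0,0,0],100],[[-1,0,-0.65],[0,0,0],100],[[-1,0,-0.65],[0,0,0],100],[[-1,0,-0.65],[0,0,0],100],[[-0.5,0,-0.4],[0,0,0],100]]'
python3 -c "
from h import *
plan(0.533,-0.21,0.2,1.014)"
```

```text
time: 1.15
ee_pos: [0.3325, -0.4549, 0.2684]
ee_rot: [-0.086, 0.702, -0.702, 0.085]
contact_force: [0.6, -0.2, 0.2]
opening: 0.0932
time: 2.15
ee_pos: [0.5265, -0.2443, 0.2683]
ee_rot: [-0.087, 0.702, -0.701, 0.087]
contact_force: [-0.6, 0.9, -0.4]
opening: 0.0928
t 2.15 pos [ 0.5265 -0.2443  0.2683] jaw yaw -1.3241 open 0.0928 F [-0.6117  0.9195 -0.4056] Tq [0.007  0.0146 0.047 ]
tool axes cols
 [[-0.9697  0.0002  0.2442]
 [-0.2442  0.0019 -0.9697]
 [-0.0007 -1.     -0.0018]]
shift units (tool, current axes) [-0.5847  2.7327 -1.2627]  total rotvec units [0.014  5.7547 0.0003]
```

```bash
python3 -m handwheel '[[[-0.6,1,-0.65],[0,0,0],100],[[0,1,-0.65],[0,-0.75,0],100],[[0,0.7,0],[0,-1,0],100],[[0,0,0],[0,-1,0],100],[[0,0,0],[0,-1,0],100],[[0,0,0],[0,-1,0],100],[[0,0,0],[0,-1,0],100],[[0,0,0],[0,-1,0],100],[[0,0,0],[0,-1,0],100],[[0,0,0],[0,-1,0],100]]'
python3 -m handwheel '[[[0,0,0],[0,-1,0],100],[[0,0,0],[0,-1,0],100],[[0,0,0],[0,-1,0],100],[[0,0,0],[0,-1,0],100],[[0,0,0],[0,-1,0],100],[[0,0,0],[0,-1,0],100],[[0,0,0],[0,-1,0],100],[[0,0,0],[0,-1,0],100],[[0,0,0],[0,0,0],100]]'
cat > snap.py <<'E'
import sys,json
from h import *
n=sys.argv[1]; s=ctrl.observe(); im=ctrl.capture("wrist")[:,:,::-1]; cv2.imwrite(f"pics/{n}.png",im)
json.dump({k:np.array(s[k]).tolist() for k in("ee_pos","ee_rot")},open(f"pics/{n}.json","w"))
print(s["q"]);plan(*s["ee_pos"])
E
python3 snap.py w1
```

```text
time: 3.15
ee_pos: [0.5309, -0.2131, 0.2009]
ee_rot: [-0.474, 0.525, -0.525, 0.473]
contact_force: [-0.3, -1.3, 0.1]
opening: 0.093
time: 4.05
ee_pos: [0.5308, -0.2133, 0.2006]
ee_rot: [0.68, -0.196, 0.196, -0.679]
contact_force: [0.1, -0.2, 0.3]
opening: 0.0931
[ 0.7924  0.6046 -0.7326  1.6653  0.4539  1.0503  0.9258]
t 4.1 pos [ 0.531  -0.213   0.2008] jaw yaw 1.0067 open 0.093 F [0.0734 0.2335 0.8423] Tq [ 0.0242 -0.162   0.0039]
tool axes cols
 [[ 0.8451 -0.001   0.5347]
 [-0.5347  0.      0.8451]
 [-0.0008 -1.     -0.0005]]
shift units (tool, current axes) [ 0.0003  0.0053 -0.012 ]  total rotvec units [ 0.0034 -0.     -0.006 ]
```

View pics/w1.png

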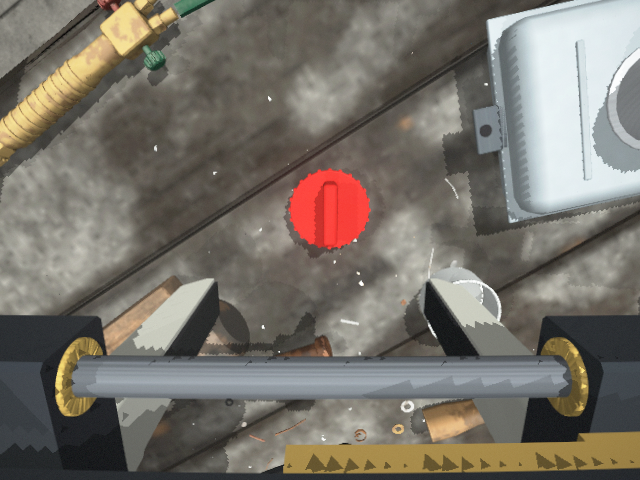

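w1 shows the cap's disc centred at about (330,209), with the bar upright in the image from (330,182) to (331,247), so it's already square to the jaws. I'll go lower for a second view.

```bash
python3 -m handwheel '[[[0,1,0],[0,0,0],100],[[0,1,0],[0,0,0],100],[[0,0.8,0],[0,0,0],100],[[0,0,0],[0,0,0],100]]'
python3 snap.py w2
python3 - <<'E'
import cv2
from h import crop
for n,b in(("w1",(270,150,120,120)),("w2",(240,190,180,180))):
    i=cv2.imread(f"pics/{n}.png"); crop(i,f"pics/{n}c.png",*b,600/b[2])
E
```

```text
time: 4.5
ee_pos: [0.5292, -0.2124, 0.1285]
ee_rot: [0.68, -0.199, 0.194, -0.679]
contact_force: [-0.2, 0.1, 0.9]
opening: 0.093
[ 0.7569  0.6841 -0.6779  1.748   0.5278  0.9066  0.8593]
t 4.55 pos [ 0.5306 -0.2123  0.1303] jaw yaw 1.0087 open 0.0929 F [-0.0902  0.3292  0.9056] Tq [-0.0104 -0.203  -0.0486]
tool axes cols
 [[ 0.8461 -0.0029  0.533 ]
 [-0.533   0.0004  0.8461]
 [-0.0026 -1.     -0.0012]]
shift units (tool, current axes) [-0.0456  0.0697 -0.0334]  total rotvec units [ 0.0084 -0.     -0.0189]
```

View pics/w1c.png

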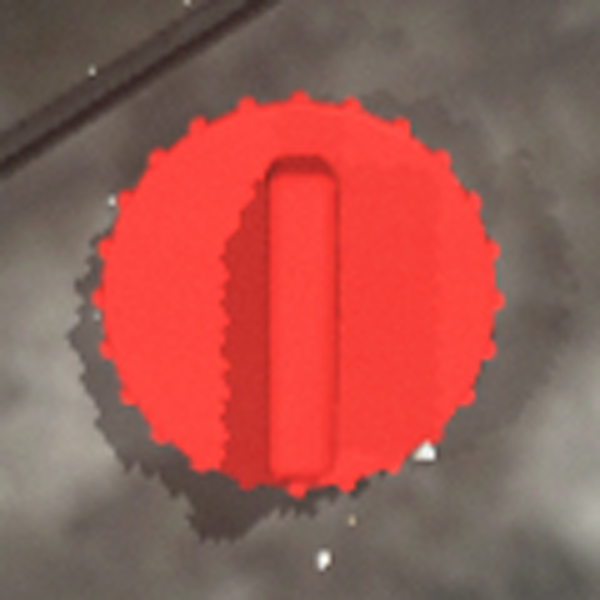

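View pics/w2.png

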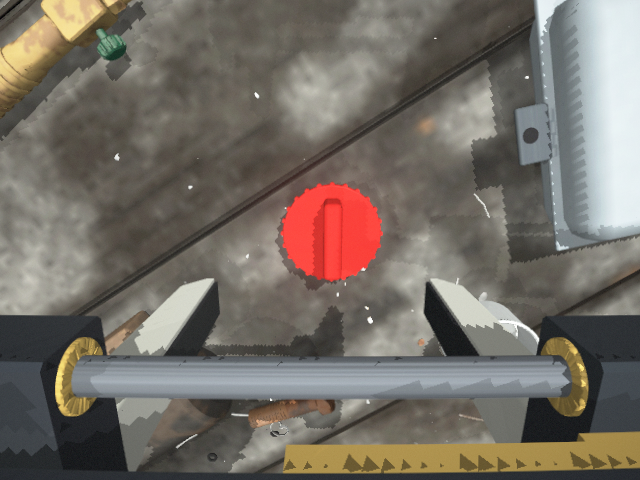

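View pics/w2c.png

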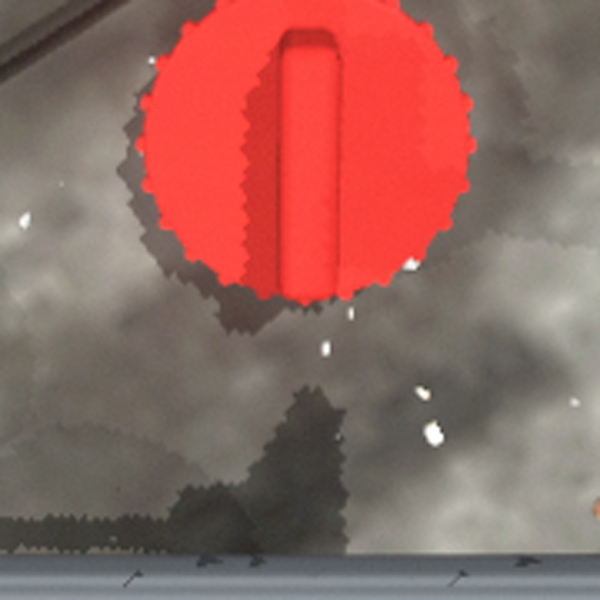

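w1c shows the bar's top face from (330.4,184.4) to (330.4,244.8), and w2c from (333.3,203.5) to (332.7,279.1). I'll triangulate the bar ends and the disc centre.

```bash
python3 - <<'E'
from h import *
import json
c=[cam("wrist",json.load(open(f"pics/{n}.json"))) for n in("w1","w2")]+[cam("side")]
a,ra=tri(c[:2],[(330.4,184.4),(333.3,203.5)]);b,rb=tri(c[:2],[(330.4,244.8),(332.7,279.1)]);d,rd=tri(c[:2],[(330,209.6),(332.4,233)])
print(a,ra,b,rb,"len",np.linalg.norm(a-b),"mid",(a+b)/2,"bear",np.arctan2(*(a-b)[1::-1]));print(d,rd)
for ci,p,q in ((c[0],(330.4,184.4),(330.4,244.8)),(c[1],(333.3,203.5),(332.7,279.1))):
  a=onz(ci,p,.047);b=onz(ci,q,.047);print((a+b)/2,np.linalg.norm(a-b),np.arctan2(*(b-a)[::-1]))
print(onz(c[0],(330,209.6),.021),onz(c[1],(332.4,233),.021))
plan(*onz(c[0],(330,209.6),.021),0.017,1.014)
E
```

```text
[ 0.5124 -0.1915  0.0388] 0.01955453663543949 [ 0.5546 -0.2181  0.0454] 0.26622047728164944 len 0.05030043965305671 mid [ 0.5335 -0.2048  0.0421] bear 2.5790122258582064
[ 0.5344 -0.2051  0.0157] 0.08435516226086293
[ 0.5328 -0.2044] 0.0505323532433654 -0.554789742244318
[ 0.5325 -0.2045] 0.05077220323623407 -0.5617415260719263
[ 0.5335 -0.2046] [ 0.5331 -0.2045]
t 4.55 pos [ 0.5306 -0.2123  0.1303] jaw yaw 1.0087 open 0.0929 F [-0.0902  0.3292  0.9056] Tq [-0.0104 -0.203  -0.0486]
tool axes cols
 [[ 0.8461 -0.0029  0.533 ]
 [-0.533   0.0004  0.8461]
 [-0.0026 -1.     -0.0012]]
shift units (tool, current axes) [-0.0562  4.5307  0.3263]  total rotvec units [ 0.0084 -0.0382 -0.0189]
```

```bash
python3 -m handwheel '[[[-0.05,0.9,0.33],[0,0,0],100],[[0,1,0],[0,-0.04,0],100],[[0,1,0],[0,0,0],100],[[0,0.8,0],[0,0,0],100],[[0,0.4,0],[0,0,0],100],[[0,0,0],[0,0,0],100]]'
python3 -c "
from h import *
plan(0.533,-0.2045,0.026,1.013)"
```

```text
time: 5.15
ee_pos: [0.5349, -0.2046, 0.0286]
ee_rot: [0.68, -0.194, 0.194, -0.68]
contact_force: [-0.7, -0.8, -0.7]
opening: 0.0931
t 5.15 pos [ 0.5349 -0.2046  0.0286] jaw yaw 1.0155 open 0.0931 F [-0.7027 -0.7961 -0.7119] Tq [ 0.0048 -0.1835  0.0185]
tool axes cols
 [[ 0.8497 -0.0006  0.5272]
 [-0.5272 -0.0001  0.8497]
 [-0.0005 -1.     -0.0004]]
shift units (tool, current axes) [-0.0671  0.1025 -0.0368]  total rotvec units [ 0.003   0.0178 -0.0036]
```

```bash
python3 -m handwheel '[[[-0.05,0.08,0],[0,0,0],40],[[0,0,0],[0,0,0],5],[[0,0,0],[0,0,0],5],[[0,0,0],[0,0,0],5],[[0,0,0],[0,0,0],5],[[0,0,0],[0,0,0],5],[[0,0,0],[0,0,0],5],[[0,0,0],[0,0,0],5]]' 30
python3 snap.py w3
```

```text
time: 5.95
ee_pos: [0.5338, -0.2038, 0.0266]
ee_rot: [-0.68, 0.194, -0.193, 0.68]
contact_force: [1.0, -0.1, -0.3]
opening: 0.0339
[ 0.6768  0.8148 -0.5738  1.8239  0.6577  0.7023  0.7429]
t 6.0 pos [ 0.5339 -0.2038  0.0267] jaw yaw 1.0164 open 0.0295 F [0.1514 0.1427 0.1801] Tq [-0.0474 -0.1176  0.0199]
tool axes cols
 [[ 0.8502 -0.      0.5264]
 [-0.5264  0.0001  0.8502]
 [-0.0001 -1.      0.0001]]
shift units (tool, current axes) [-0.0003  0.0005 -0.0026]  total rotvec units [-0.0006  0.     -0.0006]
```

View pics/w3.png

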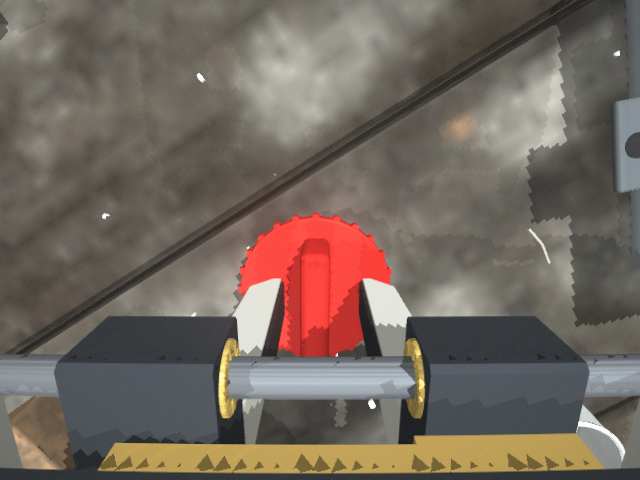

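The fingers are on both sides of the bar (315,300), still closing, and there's a gap on each side. I'll keep closing.

```bash
python3 -m handwheel '[[[0,0,0],[0,0,0],5],[[0,0,0],[0,0,0],5],[[0,0,0],[0,0,0],5],[[0,0,0],[0,0,0],5],[[0,0,0],[0,0,0],5],[[0,0,0],[0,0,0],5]]' 30
python3 snap.py w4
```

```text
time: 6.6
ee_pos: [0.5338, -0.2037, 0.0266]
ee_rot: [-0.68, 0.194, -0.193, 0.68]
contact_force: [0.3, 0.3, -1.8]
opening: 0.0117
[ 0.6767  0.8149 -0.5739  1.8241  0.6577  0.7022  0.7429]
t 6.65 pos [ 0.5338 -0.2037  0.0266] jaw yaw 1.0165 open 0.0117 F [ 0.3042  0.537  -0.7814] Tq [-0.0184 -0.149   0.0602]
tool axes cols
 [[ 0.8502 -0.0001  0.5264]
 [-0.5264  0.0003  0.8502]
 [-0.0003 -1.      0.0002]]
shift units (tool, current axes) [-0.0004  0.0014 -0.0002]  total rotvec units [-0.0011  0.     -0.0019]
```

View pics/w4.png

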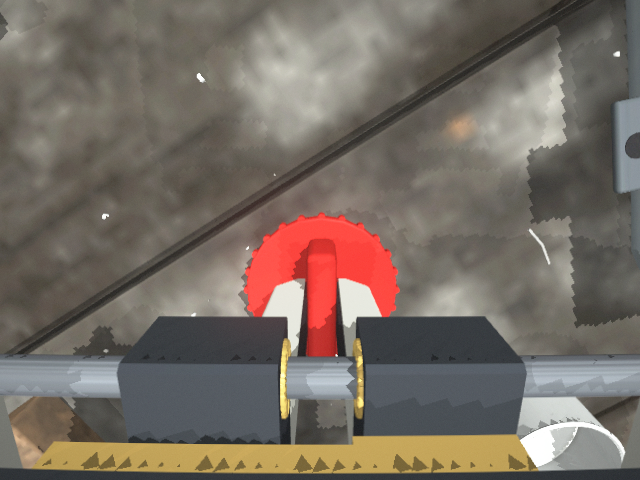

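The bar is held (opening 11.7 mm, bar is 12). I'll lift and move to a viewing spot beside the neck.

```bash
python3 -m handwheel '[[[0,-0.3,0],[0,0,0],5],[[0,-0.6,0],[0,0,0],5],[[0,-1,0],[0,0,0],5],[[0,-1,0],[0,0,0],5],[[0,-1,0],[0,0,0],5],[[0,-1,0],[0,0,0],5],[[0,-1,0],[0,0,0],5],[[0,-1,0],[0,0,0],5],[[0,-1,0],[0,0,0],5],[[0,-1,0],[0,0,0],5]]'
python3 -m handwheel '[[[-0.1,0,1],[0,0,0],5],[[-0.1,0,1],[0,0,0],5],[[-0.1,0,1],[0,0,0],5],[[-0.1,0,1],[0,0,0],5],[[-0.1,0,1],[0,0,0],5],[[-0.1,0,1],[0,0,0],5],[[0,0,1],[0,0,0],5],[[0,0,1],[0,0,0],5],[[0,0,0.3],[0,0.8,0],5],[[0,0,0],[0,0.8,0],5]]'
python3 -m handwheel '[[[0,0,0],[0,1,0],5],[[0,0,0],[0,0,0],5],[[0,0,0],[0,0,0],5]]'
python3 snap.py w5
```

```text
time: 7.65
ee_pos: [0.5336, -0.2034, 0.2517]
ee_rot: [-0.68, 0.193, -0.194, 0.68]
contact_force: [0.2, 0.6, -1.0]
opening: 0.0118
time: 8.65
ee_pos: [0.6305, -0.0165, 0.2505]
ee_rot: [-0.653, 0.268, -0.268, 0.655]
contact_force: [-0.3, 0.4, -0.0]
opening: 0.0119
time: 8.95
ee_pos: [0.6302, -0.0192, 0.2501]
ee_rot: [-0.634, 0.312, -0.312, 0.635]
contact_force: [-0.3, 0.1, -0.7]
opening: 0.0116
[ 0.3523  0.6248 -0.6373  1.427   0.3807  1.2135  0.3294]
t 9.0 pos [ 0.6302 -0.0194  0.2499] jaw yaw 0.656 open 0.0116 F [-0.1754  0.0769 -0.4571] Tq [-0.0164 -0.1     0.0327]
tool axes cols
 [[ 0.6099  0.0006  0.7925]
 [-0.7925  0.0001  0.6099]
 [ 0.0003 -1.      0.0006]]
shift units (tool, current axes) [-0.0057 -0.0092  0.0034]  total rotvec units [-0.0042 -0.      0.002 ]
```

View pics/w5.png

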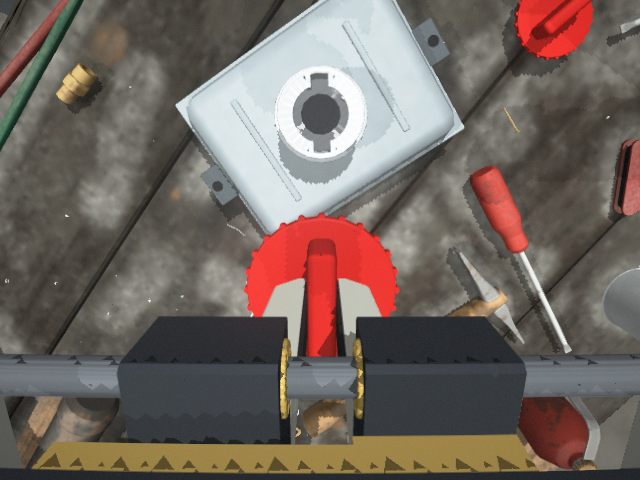

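w5 shows the neck centred at about (320,113), with slots at about (319,82) and (322,143), nearly in line with the bar. I'll take a second view from the side.

```bash
python3 -m handwheel '[[[0,0,-1],[0,0,0],5],[[0,0,-1],[0,0,0],5],[[0,0,-1],[0,0,0],5],[[0,0,0],[0,0,0],5],[[0,0,0],[0,0,0],5]]'
python3 snap.py w6
python3 - <<'E'
import cv2
from h import crop
i=cv2.imread("pics/w5.png"); crop(i,"pics/w5c.png",260,53,120,120,5)
i=cv2.imread("pics/w6.png"); crop(i,"pics/w6c.png",360,53,120,120,5)
E
```

```text
time: 9.5
ee_pos: [0.5709, -0.0654, 0.2497]
ee_rot: [-0.634, 0.313, -0.313, 0.634]
contact_force: [1.0, 0.7, -0.3]
opening: 0.0114
[ 0.4856  0.537  -0.6598  1.5921  0.3532  1.1337  0.3966]
t 9.55 pos [ 0.5713 -0.0646  0.2496] jaw yaw 0.6545 open 0.0119 F [-0.0402 -1.1411 -0.9442] Tq [-0.0137 -0.1654  0.0237]
tool axes cols
 [[ 0.6087  0.0013  0.7934]
 [-0.7934  0.001   0.6087]
 [-0.     -1.      0.0016]]
shift units (tool, current axes) [ 0.0176 -0.0009 -0.0348]  total rotvec units [-0.0114  0.     -0.0001]
```

View pics/w5c.png

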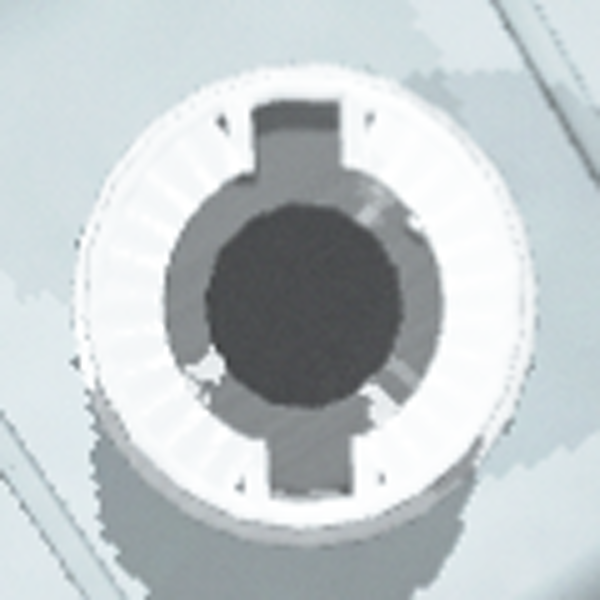

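View pics/w6c.png

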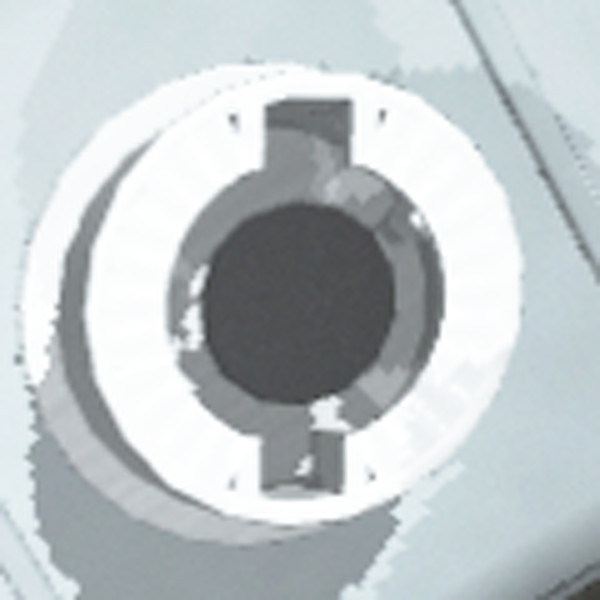

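```bash
python3 - <<'E'
from h import *
import json
c=[cam("wrist",json.load(open(f"pics/{n}.json"))) for n in("w5","w6")]
a,ra=tri(c,[(319.4,73.0),(421.8,72.6)]);b,rb=tri(c,[(322.2,151.8),(420.6,151.8)]);d,rd=tri(c,[(321.2,112.4),(421,112.2)])
print(a,ra,b,rb,"len",np.linalg.norm(a-b),"mid",(a+b)/2,"bear",np.arctan2(*(b-a)[1::-1]));print(d,rd)
for ci,p,q,r in ((c[0],(319.4,73.0),(322.2,151.8),(321.2,112.4)),(c[1],(421.8,72.6),(420.6,151.8),(421,112.2))):
  a=onz(ci,p,.105);b=onz(ci,q,.105);print((a+b)/2,np.linalg.norm(a-b),np.arctan2(*(b-a)[::-1]),onz(ci,r,.105))
# bar bearing & offset in hand: bar top seen in w4-6
s=json.load(open("pics/w5.json"));R=Rn.from_quat(s["ee_rot"]).as_matrix()
m=ctrl.camera_params("wrist");print(np.array(m["hand_eye"]))
# disc top plane z=tcp z -.0056; disc circle: (predict)
th=np.linspace(0,2*np.pi,9)[:-1]
for off in(-.003,0,.003):
  X=[R@[off+.035*np.cos(t),.0056,.035*np.sin(t)]+s["ee_pos"] for t in th]
  print(off,proj(c[0],X)[[2,3,4,5,6]].tolist())
E
```

```text
[0.5623 0.0689 0.1046] 0.028356227503252285 [0.5986 0.0254 0.1062] 0.25393436084007703 len 0.05672720642981629 mid [0.5804 0.0472 0.1054] bear -0.8766758392497711
[0.5803 0.0478 0.1034] 0.14084560183007966
[0.5804 0.0472] 0.056567184352795764 -0.8765250908793614 [0.5802 0.0479]
[0.5806 0.0471] 0.056922821992996496 -0.8701522028365107 [0.5801 0.0475]
[[-0.0009  0.9631  0.269  -0.0741]
 [-0.0015 -0.269   0.9631 -0.1662]
 [ 1.      0.0005  0.0017  0.0009]
 [ 0.      0.      0.      1.    ]]
-0.003 [[394.2868886233503, 285.2406147019258], [374.1332274284939, 233.55980155862295], [318.53716310445543, 210.93863900884676], [262.968019429138, 233.50414256958666], [242.9024364122851, 285.1892368718609]]
0 [[393.9547171385036, 291.2449240738059], [373.8888828419494, 240.034803158846], [318.54339233885645, 217.62202887060425], [263.2248856994823, 239.9816168174035], [243.24705155841758, 291.19662571972117]]
0.003 [[393.62441995579536, 297.19489743565805], [373.6458291915683, 246.45152563005064], [318.5496161278886, 224.24546922619513], [263.48044419445216, 246.4007761471954], [243.58976345459988, 297.14963038554686]]
```

```bash
python3 - <<'E'
import cv2
from h import crop
i=cv2.imread("pics/w5.png"); crop(i,"pics/w5d.png",235,200,175,130,4.5)
E
```

```text
(no output)
```

View pics/w5d.png

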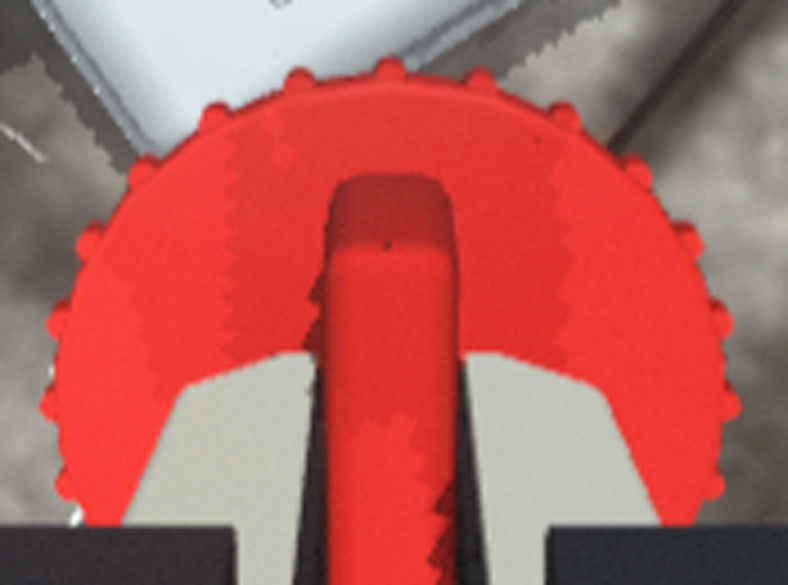

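```bash
for k in 1 2; do python3 - <<'E'
from h import *
for i in range(3):
    m=np.array(ctrl.camera_params("wrist")["hand_eye"]);print(m[:3,3],Rn.from_matrix(m[:3,:3]).as_rotvec(), np.array(ctrl.camera_params("side")["t"]))
E
done
```

```text
[-0.0741 -0.1662  0.0009] [-1.4053 -1.0672 -1.4082] [-0.5151  0.1727  1.0509]
[-0.0741 -0.1662  0.0009] [-1.4053 -1.0672 -1.4082] [-0.5151  0.1727  1.0509]
[-0.0741 -0.1662  0.0009] [-1.4053 -1.0672 -1.4082] [-0.5151  0.1727  1.0509]
[-0.0741 -0.1662  0.0009] [-1.4053 -1.0672 -1.4082] [-0.5151  0.1727  1.0509]
[-0.0741 -0.1662  0.0009] [-1.4053 -1.0672 -1.4082] [-0.5151  0.1727  1.0509]
[-0.0741 -0.1662  0.0009] [-1.4053 -1.0672 -1.4082] [-0.5151  0.1727  1.0509]
```

```bash
python3 - <<'E'
from h import *
import json
H1=np.array(ctrl.camera_params("wrist")["hand_eye"])
H0=np.eye(4);H0[:3]=[[-.0009,.9637,.2671,-.0756],[.0003,-.2671,.9637,-.1662],[1,.001,0,.0001]]
p=ctrl.camera_params("wrist");K=np.array(p["camera_matrix"]);k=p["k1"]
def c2(s,H):
    T=np.eye(4);T[:3,:3]=Rn.from_quat(s["ee_rot"]).as_matrix();T[:3,3]=s["ee_pos"];W=np.linalg.inv(T@H);return K,k,W[:3,:3],W[:3,3]
S={n:json.load(open(f"pics/{n}.json")) for n in("w1","w2","w5","w6")}
for nm,H in(("old",H0),("new",H1)):
  c={n:c2(S[n],H) for n in S}
  s=S["w5"];R=Rn.from_quat(s["ee_rot"]).as_matrix()
  # cap disc edge, top rim at tool y=.0056 radius 34.6: fit offsets x,z ; points on rim without knobs (w5d crop)
  pts=np.array([(390,85),(300,93),(480,93),(140,190),(640,190),(62,400),(722,400)])/4.5+[235,200]
  def f(v):
    X=onp(v); return X
  def resid(v):
    out=[]
    for q in pts:
      # intersect ray with plane tool y=.0056
      r=least_squares(lambda a:proj(c["w5"],R@[a[0],.0056,a[1]]+s["ee_pos"])[0]-q,[0,0]).x
      out.append(np.hypot(*(r-v[:2]))-v[2])
    return out
  r=least_squares(resid,[0,0,.035]);print(nm,"cap in tool x,z,rad",r.x,"res",np.abs(r.fun).max())
  a,_=tri([c["w5"],c["w6"]],[(319.4,73.0),(421.8,72.6)]);b,_=tri([c["w5"],c["w6"]],[(322.2,151.8),(420.6,151.8)])
  print(" mouth tri",(a+b)/2,"bear",np.arctan2(*(b-a)[1::-1]))
  for n,pp,q,rr in (("w5",(319.4,73.0),(322.2,151.8),(321.2,112.4)),("w6",(421.8,72.6),(420.6,151.8),(421,112.2))):
    a=onz(c[n],pp,.105);b=onz(c[n],q,.105);Rn_=Rn.from_quat(S[n]["ee_rot"]).as_matrix();m=np.append((a+b)/2,.105);m2=np.append(onz(c[n],rr,.105),.105)
    print(n,m[:2],m2[:2],np.arctan2(*(b-a)[::-1]),"in tool",Rn_.T@(m-S[n]["ee_pos"]))
  for n,pp in(("w1",(330,209.6)),("w2",(332.4,233))):print(n,"cap on bench",onz(c[n],pp,.021))
E
```

```text
old cap in tool x,z,rad [-0.0026  0.0004  0.034 ] res 0.00021126343848579254
 mouth tri [0.578  0.048  0.1053] bear -0.8765903109549228
w5 [0.578  0.0481] [0.5778 0.0487] -0.8764917272882374 in tool [-0.0852  0.1451 -0.0004]
w6 [0.5782 0.0479] [0.5776 0.0483] -0.8706107603765616 in tool [-0.0856  0.1447  0.0746]
w1 cap on bench [ 0.5305 -0.2041]
w2 cap on bench [ 0.5304 -0.2041]
new cap in tool x,z,rad [-0.0006  0.0015  0.034 ] res 0.00020897924096226206
 mouth tri [0.5804 0.0472 0.1054] bear -0.8766758392497711
w5 [0.5804 0.0472] [0.5802 0.0479] -0.8765250908793614 in tool [-0.0831  0.1451  0.001 ]
w6 [0.5806 0.0471] [0.5801 0.0475] -0.8701522028365107 in tool [-0.0835  0.1447  0.076 ]
w1 cap on bench [ 0.5332 -0.2041]
w2 cap on bench [ 0.5329 -0.2041]
```

```bash
python3 -m handwheel '[[[-1,0,0.9],[0,0,0],5],[[-1,0,0.9],[0,0,0],5],[[-1,0,0.9],[0,0,0],5],[[-0.3,0.4,0.28],[0,0,0],5],[[0,0.8,0],[0,-0.3,0],5],[[0,0.8,0],[0,0,0],5],[[0,0.4,0],[0,0,0],5],[[0,0,0],[0,0,0],5],[[0,0,0],[0,0,0],5]]' 35
python3 - <<'E'
from h import *
plan(.5799,.0464,.14,.697)
for n,b in(("scene",(256,190,100,80)),("side",(289,180,100,80))):
    i=ctrl.capture(n)[:,:,::-1]; crop(i,f"pics/{n}1.png",*b,6)
E
```

```text
time: 10.45
ee_pos: [0.5804, 0.0458, 0.1895]
ee_rot: [-0.64, 0.3, -0.3, 0.641]
contact_force: [-0.1, 0.7, -1.6]
opening: 0.012
t 10.45 pos [0.5804 0.0458 0.1895] jaw yaw 0.6951 open 0.012 F [-0.1008  0.7243 -1.5653] Tq [-0.0448 -0.2229  0.0484]
tool axes cols
 [[ 0.6405  0.0008  0.768 ]
 [-0.768   0.0005  0.6405]
 [ 0.0001 -1.      0.0009]]
shift units (tool, current axes) [-0.0308  1.9812 -0.0011]  total rotvec units [-0.0065 -0.0136  0.0008]
```

View pics/scene1.png

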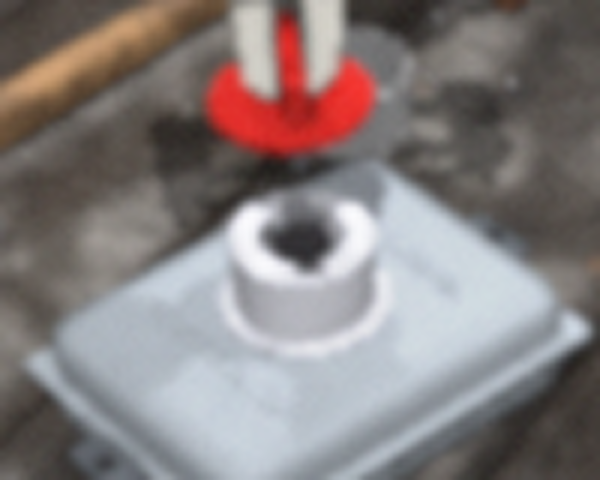

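View pics/side1.png

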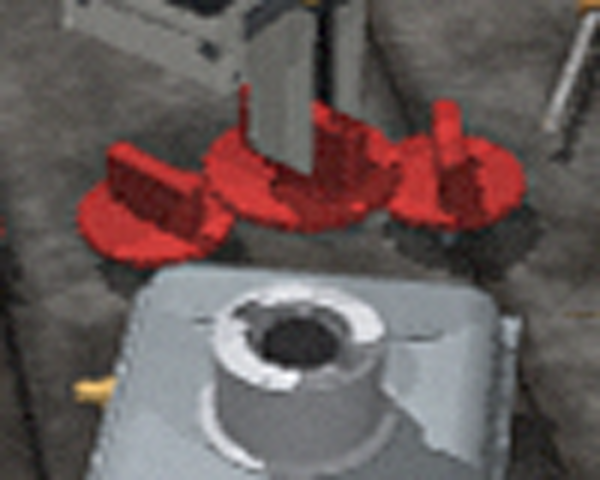

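```bash
python3 - <<'E'
from h import *
c=[cam("scene"),cam("side")]
print(tri(c,[(304.7,207),(339,208.7)]),tri(c,[(306.5,229.7),(339,236.2)]))
E
```

```text
(array([0.5796, 0.0445, 0.1774]), np.float64(0.3161852030518162)) (array([0.5796, 0.0438, 0.1004]), np.float64(0.5610741332471321))
```

The fixed cameras put the cap over the mouth to within 1 mm. I'll descend to just above the pad contact.

```bash
python3 -m handwheel '[[[-0.03,0.8,0],[0,0,0],5],[[0,0.7,0],[0,0,0],5],[[0,0.4,0],[0,0,0],5],[[0,0.2,0],[0,0,0],5],[[0,0.15,0],[0,0,0],5],[[0,0,0],[0,0,0],5]]'
python3 -m handwheel '[[[0,0.04,0],[0,0,0],5],[[0,0.04,0],[0,0,0],5],[[0,0,0],[0,0,0],5]]'
python3 -m handwheel '[[[0,0.04,0],[0,0,0],5],[[0,0.04,0],[0,0,0],5],[[0,0,0],[0,0,0],5]]'
```

```text
time: 11.15
ee_pos: [0.5796, 0.0464, 0.1331]
ee_rot: [-0.64, 0.3, -0.3, 0.641]
contact_force: [-0.3, -0.4, -1.4]
opening: 0.0117
time: 11.45
ee_pos: [0.5795, 0.0463, 0.1312]
ee_rot: [-0.64, 0.3, -0.3, 0.641]
contact_force: [-0.7, -0.2, -1.4]
opening: 0.012
time: 11.75
ee_pos: [0.5792, 0.0462, 0.1288]
ee_rot: [0.64, -0.3, 0.3, -0.64]
contact_force: [-0.1, -0.7, -0.7]
opening: 0.0116
```

```bash
python3 -m handwheel '[[[0,0.04,0],[0,0,0],5],[[0,0.04,0],[0,0,0],5],[[0,0,0],[0,0,0],5]]'
python3 -m handwheel '[[[0,0.04,0],[0,0,0],5],[[0,0.04,0],[0,0,0],5],[[0,0,0],[0,0,0],5]]'
python3 -m handwheel '[[[0,0.04,0],[0,0,0],5],[[0,0,0],[0,0,0],5]]'
```

```text
time: 12.05
ee_pos: [0.5794, 0.0463, 0.1273]
ee_rot: [0.64, -0.3, 0.3, -0.64]
contact_force: [-1.4, -0.8, 3.0]
opening: 0.0118
time: 12.35
ee_pos: [0.5794, 0.0463, 0.1251]
ee_rot: [-0.64, 0.3, -0.3, 0.64]
contact_force: [-0.8, -1.6, 4.4]
opening: 0.0114
time: 12.55
ee_pos: [0.5794, 0.0463, 0.124]
ee_rot: [-0.64, 0.3, -0.3, 0.64]
contact_force: [-0.5, -0.6, 4.6]
opening: 0.0116
```

The force follows the pad's spring (about 4 to 5 N) and the cap is already past the rim, so the lugs are in the slots. Pressing on.

```bash
python3 -m handwheel '[[[0,0.06,0],[0,0,0],5],[[0,0.06,0],[0,0,0],5],[[0,0,0],[0,0,0],5]]'
python3 -m handwheel '[[[0,0.06,0],[0,0,0],5],[[0,0.06,0],[0,0,0],5],[[0,0,0],[0,0,0],5],[[0,0,0],[0,0,0],5]]'
python3 -c "
from h import *
plan(.5794,.0463,.1179,.697)"
```

```text
time: 12.85
ee_pos: [0.5794, 0.0463, 0.1212]
ee_rot: [-0.64, 0.3, -0.3, 0.64]
contact_force: [-2.0, -0.9, 5.8]
opening: 0.012
time: 13.25
ee_pos: [0.5794, 0.0463, 0.1185]
ee_rot: [0.64, -0.3, 0.3, -0.64]
contact_force: [-3.0, -0.8, 7.9]
opening: 0.0118
t 13.25 pos [0.5794 0.0463 0.1185] jaw yaw 0.6952 open 0.0118 F [-2.9539 -0.7876  7.898 ] Tq [-0.1862  0.461  -0.0021]
tool axes cols
 [[ 0.6405  0.0004  0.7679]
 [-0.7679 -0.0002  0.6405]
 [ 0.0004 -1.      0.0001]]
shift units (tool, current axes) [-0.0007  0.0254 -0.001 ]  total rotvec units [-0.0009 -0.0129  0.003 ]
```

The press depth is about 13 mm with 9 N, as the spring predicts. There's 3 N sideways, so I'll ease it a little and start turning clockwise (+tool y).

```bash
python3 -m handwheel '[[[-0.02,0.03,-0.02],[0,0,0],5],[[0,0,0],[0,0.25,0],5],[[0,0,0],[0,0.25,0],5],[[0,0,0],[0,0.25,0],5],[[0,0,0],[0,0,0],5]]'
python3 -c "
from h import *
plan(.5794,.0463,.1179,.697)"
```

```text
time: 13.75
ee_pos: [0.5797, 0.0465, 0.1182]
ee_rot: [-0.623, 0.332, -0.334, 0.624]
contact_force: [-2.3, -1.1, 8.6]
opening: 0.0117
t 13.75 pos [0.5797 0.0465 0.1182] jaw yaw 0.59 open 0.0117 F [-2.2969 -1.0593  8.5939] Tq [-0.1999  0.14    0.0244]
tool axes cols
 [[ 0.5563  0.0027  0.8309]
 [-0.8309  0.0001  0.5564]
 [ 0.0014 -1.      0.0023]]
shift units (tool, current axes) [ 0.0006  0.0137 -0.0148]  total rotvec units [-0.0159 -0.7664  0.0113]
```

```bash
python3 -m handwheel '[[[-0.01,0.015,-0.01],[0,0.3,0],5],[[0,0,0],[0,0.3,0],5],[[0,0,0],[0,0.3,0],5],[[0,0,0],[0,0.3,0],5],[[0,0,0],[0,0.3,0],5],[[0,0,0],[0,0,0],5]]'
python3 -c "
from h import *
plan(.5794,.0463,.1179,.697)"
```

```text
time: 14.35
ee_pos: [0.58, 0.0468, 0.1181]
ee_rot: [-0.585, 0.395, -0.398, 0.587]
contact_force: [-0.2, -1.3, 8.0]
opening: 0.0119
t 14.35 pos [0.58   0.0468 0.1181] jaw yaw 0.3805 open 0.0119 F [-0.179  -1.3221  8.0084] Tq [-0.1568  0.0338 -0.0102]
tool axes cols
 [[ 0.3714  0.0042  0.9285]
 [-0.9285  0.0005  0.3714]
 [ 0.0011 -1.      0.0041]]
shift units (tool, current axes) [ 0.0096  0.0085 -0.0294]  total rotvec units [-0.0278 -2.267   0.0125]
```

```bash
python3 -m handwheel '[[[0,0.01,0],[0,0.3,0],5],[[0,0,0],[0,0.3,0],5],[[0,0,0],[0,0.3,0],5],[[0,0,0],[0,0.3,0],5],[[0,0,0],[0,0.3,0],5],[[0,0,0],[0,0,0],5]]'
python3 -c "
from h import *
plan(.5794,.0463,.1179,.697)"
```

```text
time: 14.95
ee_pos: [0.5802, 0.0468, 0.1179]
ee_rot: [-0.54, 0.454, -0.457, 0.542]
contact_force: [-0.6, -0.1, 8.5]
opening: 0.0115
t 14.95 pos [0.5802 0.0468 0.1179] jaw yaw 0.1712 open 0.0115 F [-0.577  -0.1331  8.5455] Tq [-0.1481  0.0317 -0.0161]
tool axes cols
 [[ 0.1703  0.0047  0.9854]
 [-0.9854  0.0006  0.1703]
 [ 0.0002 -1.      0.0047]]
shift units (tool, current axes) [ 0.0159  0.0015 -0.0348]  total rotvec units [-0.0327 -3.766   0.0106]
```

```bash
python3 -m handwheel '[[[0,0,0],[0,0.25,0],5],[[0,0,0],[0,0.25,0],5],[[0,0,0],[0,0.25,0],5],[[0,0,0],[0,0.25,0],5],[[0,0,0],[0,0,0],5]]'
python3 -c "
from h import *
plan(.5794,.0463,.1179,.697)"
```

```text
time: 15.45
ee_pos: [0.5802, 0.0469, 0.1179]
ee_rot: [-0.506, 0.491, -0.493, 0.509]
contact_force: [-0.4, -0.3, 8.4]
opening: 0.0118
t 15.45 pos [0.5802 0.0469 0.1179] jaw yaw 0.0316 open 0.0118 F [-0.4261 -0.2998  8.4268] Tq [-0.1691 -0.0048  0.0512]
tool axes cols
 [[ 0.0316  0.0048  0.9995]
 [-0.9995  0.0006  0.0316]
 [-0.0005 -1.      0.0049]]
shift units (tool, current axes) [ 0.021   0.0015 -0.0347]  total rotvec units [-0.0346 -4.7653  0.0082]
```

```bash
python3 -m handwheel '[[[0,0,0],[0,0.2,0],5],[[0,0,0],[0,0.2,0],5],[[0,0,0],[0,0,0],5]]'
python3 -c "
from h import *
plan(.5794,.0463,.1179,.697)"|head -1
python3 -m handwheel '[[[0,0,0],[0,0.15,0],5],[[0,0,0],[0,0.15,0],5],[[0,0,0],[0,0,0],5]]'
python3 -c "
from h import *
plan(.5794,.0463,.1179,.697)"|head -1
```

```text
time: 15.75
ee_pos: [0.5799, 0.047, 0.1179]
ee_rot: [0.493, -0.505, 0.507, -0.495]
contact_force: [-0.3, -0.1, 9.4]
opening: 0.0118
t 15.75 pos [0.5799 0.047  0.1179] jaw yaw -0.0235 open 0.0118 F [-0.3481 -0.1101  9.4398] Tq [-0.1488  0.1126  0.055 ]
time: 16.05
ee_pos: [0.5792, 0.0471, 0.1179]
ee_rot: [0.483, -0.515, 0.516, -0.484]
contact_force: [-1.2, 0.3, 9.1]
opening: 0.0118
t 16.05 pos [0.5792 0.0471 0.1179] jaw yaw -0.0649 open 0.0118 F [-1.1547  0.3189  9.0658] Tq [-0.1049  0.3902  0.1048]
```

```bash
python3 -m handwheel '[[[0,0,0],[0,0.15,0],5],[[0,0,0],[0,0.15,0],5],[[0,0,0],[0,0,0],5]]'
python3 snap.py w7
```

```text
time: 16.35
ee_pos: [0.579, 0.0471, 0.1179]
ee_rot: [0.473, -0.525, 0.526, -0.474]
contact_force: [-1.5, -1.4, 9.5]
opening: 0.0118
[ 0.1113  0.6463 -0.3687  1.7409  0.3056  0.8088 -0.5061]
t 16.4 pos [0.579  0.0471 0.1179] jaw yaw -0.104 open 0.0118 F [-1.2706 -0.4367 10.1447] Tq [-0.1497  0.4198  0.5096]
tool axes cols
 [[-0.1038  0.0025  0.9946]
 [-0.9946 -0.0001 -0.1038]
 [-0.0002 -1.      0.0025]]
shift units (tool, current axes) [0.0029 0.0004 0.0002]  total rotvec units [-0.018   0.     -0.0012]
```

View pics/w7.png

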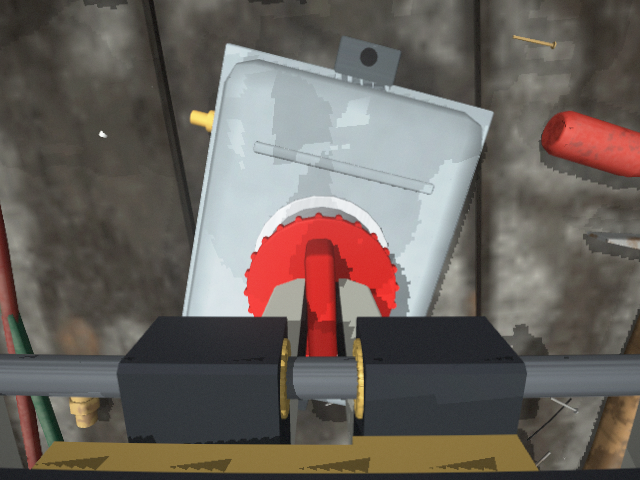

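The turn torque has risen to 0.5 N m at jaw yaw -0.10, so that's the stop. w7 shows the cap seated over the neck at (321,270). I'll let it rise about 2.5 mm and then open.

```bash
python3 -m handwheel '[[[0,-0.05,0],[0,0,0],5],[[0,-0.05,0],[0,0,0],5],[[0,0,0],[0,0,0],5]]'
python3 -c "
from h import *
plan(.5794,.0463,.1209,.697)"|head -1
```

```text
time: 16.7
ee_pos: [0.5789, 0.0471, 0.1184]
ee_rot: [0.472, -0.526, 0.526, -0.473]
contact_force: [1.5, 1.3, -2.7]
opening: 0.0121
t 16.7 pos [0.5789 0.0471 0.1184] jaw yaw -0.1058 open 0.0121 F [ 1.5299  1.2797 -2.6776] Tq [ 0.1988 -0.7312  0.5628]
```

The TCP rose only 0.5 mm and the wrist now pulls up 3 N, so the cap is probably held by friction against the stop. I'll take off the stored torque a little.

```bash
python3 -m handwheel '[[[0,0.03,0],[0,-0.1,0],5],[[0,0,0],[0,-0.1,0],5],[[0,0,0],[0,0,0],5]]'
python3 -c "
from h import *
plan(.5794,.0463,.1209,.697)"|head -1
```

```text
time: 17.0
ee_pos: [0.579, 0.047, 0.1186]
ee_rot: [0.479, -0.52, 0.52, -0.48]
contact_force: [1.5, 2.3, 0.7]
opening: 0.0118
t 17.0 pos [0.579  0.047  0.1186] jaw yaw -0.0798 open 0.0118 F [1.5041 2.2659 0.6619] Tq [ 0.4097 -0.597   0.2638]
```

```bash
python3 -m handwheel '[[[0,0,0],[0,-0.1,0],5],[[0,0,0],[0,0,0],5]]' 12
python3 -c "
from h import *
plan(.5794,.0463,.1209,.697)"|head -1
python3 -m handwheel '[[[0,0,0],[0,0,0],5],[[0,0,0],[0,0,0],5]]' 5
python3 -c "
from h import *
plan(.5794,.0463,.1209,.697)"|head -1
```

```text
time: 17.2
ee_pos: [0.5789, 0.0468, 0.1196]
ee_rot: [0.482, -0.516, 0.517, -0.484]
contact_force: [0.4, 1.6, 6.5]
opening: 0.0116
t 17.2 pos [0.5789 0.0468 0.1196] jaw yaw -0.0672 open 0.0116 F [0.4008 1.6245 6.5397] Tq [ 0.2845 -0.1307 -0.0678]
time: 17.4
ee_pos: [0.5789, 0.0468, 0.1196]
ee_rot: [0.482, -0.516, 0.517, -0.484]
contact_force: [0.2, 1.6, 4.9]
opening: 0.0119
t 17.4 pos [0.5789 0.0468 0.1196] jaw yaw -0.0669 open 0.0119 F [0.1772 1.5545 4.9046] Tq [ 0.3511 -0.1332  0.0319]
```

It came free: the TCP is at 0.1196, so the origin is at -12 mm, above the hump level and in the lock pocket. I'll raise a bit more and then release.

```bash
python3 -m handwheel '[[[0,-0.03,0],[0,0,0],5],[[0,-0.03,0],[0,0,0],5],[[0,0,0],[0,0,0],5]]'
python3 -c "
from h import *
plan(.5794,.0463,.1209,.697)"|head -1
python3 -m handwheel '[[[0,0,0],[0,0,0],15],[[0,0,0],[0,0,0],25],[[0,0,0],[0,0,0],35],[[0,0,0],[0,0,0],40],[[0,0,0],[0,0,0],40],[[0,0,0],[0,0,0],40]]'
python3 snap.py w8
```

```text
time: 17.7
ee_pos: [0.5789, 0.0468, 0.1209]
ee_rot: [0.482, -0.516, 0.517, -0.484]
contact_force: [1.6, 2.4, 5.5]
opening: 0.0123
t 17.7 pos [0.5789 0.0468 0.1209] jaw yaw -0.0666 open 0.0123 F [1.6404 2.4169 5.5371] Tq [ 0.335  -0.25    0.0219]
time: 18.3
ee_pos: [0.578, 0.0463, 0.1196]
ee_rot: [-0.483, 0.516, -0.516, 0.483]
contact_force: [-0.2, -0.4, 0.4]
opening: 0.0369
[ 0.1202  0.6456 -0.3811  1.7393  0.3118  0.8175 -0.4725]
t 18.35 pos [0.5781 0.0463 0.1197] jaw yaw -0.0658 open 0.037 F [ 0.5045  0.0301 -0.0973] Tq [-0.0779 -0.0569  0.0297]
tool axes cols
 [[-0.0658 -0.0004  0.9978]
 [-0.9978 -0.     -0.0658]
 [ 0.0001 -1.     -0.0004]]
shift units (tool, current axes) [ 0.0021  0.0035 -0.0045]  total rotvec units [0.003  0.     0.0005]
```

View pics/w8.png

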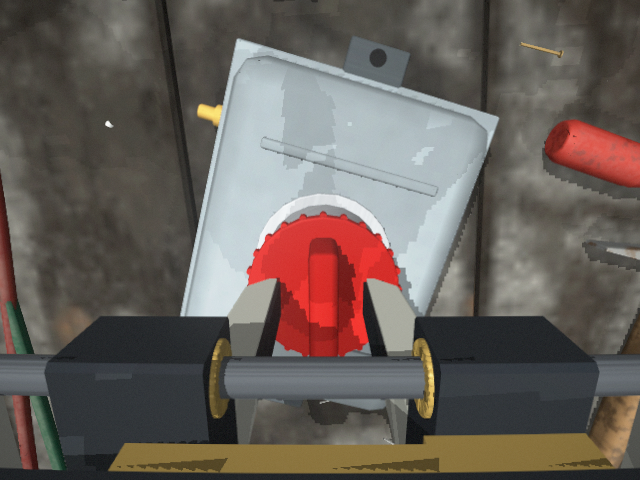

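Released; the fingers are clear on either side of the bar (323,290). I'll withdraw upward, then shift aside along +tool x so the wrist camera sees the cap.

```bash
python3 -m handwheel '[[[0,-0.3,0],[0,0,0],40],[[0,-0.8,0],[0,0,0],60],[[0,-1,0],[0,0,0],60],[[0,-1,0],[0,0,0],60],[[0,-1,0],[0,0,0],60],[[0,-1,0],[0,0,0],60],[[1,0,0],[0,0,0],60],[[1,0,0],[0,0,0],60],[[0,0,0],[0,0,0],60],[[0,0,0],[0,0,0],60]]'
python3 snap.py w9
python3 - <<'E'
from h import *
for n,b in(("scene",(246,180,120,90)),("side",(289,180,120,90))):
    i=ctrl.capture(n)[:,:,::-1]; crop(i,f"pics/{n}2.png",*b,6)
E
```

```text
time: 19.35
ee_pos: [0.5749, -0.0035, 0.2477]
ee_rot: [-0.483, 0.516, -0.516, 0.483]
contact_force: [-0.5, -0.0, 0.9]
opening: 0.0558
[ 0.2422  0.4988 -0.4304  1.5978  0.2259  1.0942 -0.3128]
t 19.4 pos [ 0.5749 -0.0023  0.2476] jaw yaw -0.0649 open 0.0558 F [-0.1576 -0.0871 -0.4652] Tq [ 0.0116 -0.0759 -0.0151]
tool axes cols
 [[-0.0649  0.0003  0.9979]
 [-0.9979  0.0013 -0.0649]
 [-0.0013 -1.      0.0002]]
shift units (tool, current axes) [ 0.0472 -0.0032  0.0042]  total rotvec units [-0.0014  0.     -0.0094]
```

View pics/w9.png

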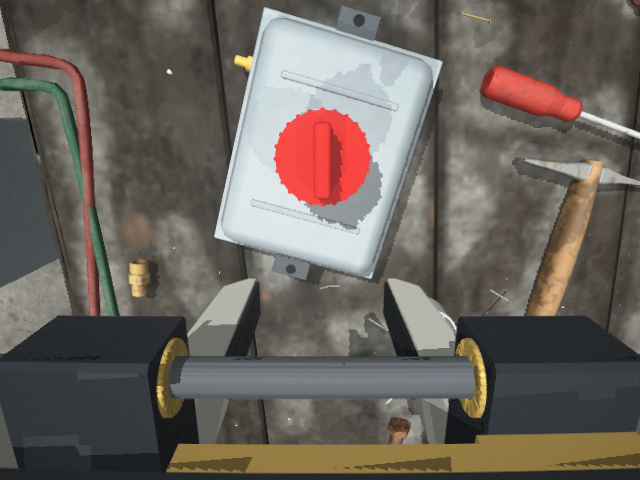

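View pics/scene2.png

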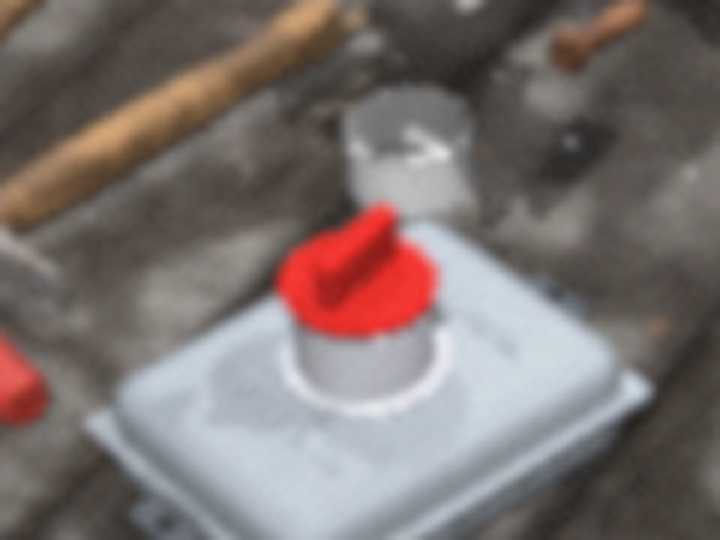

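View pics/side2.png

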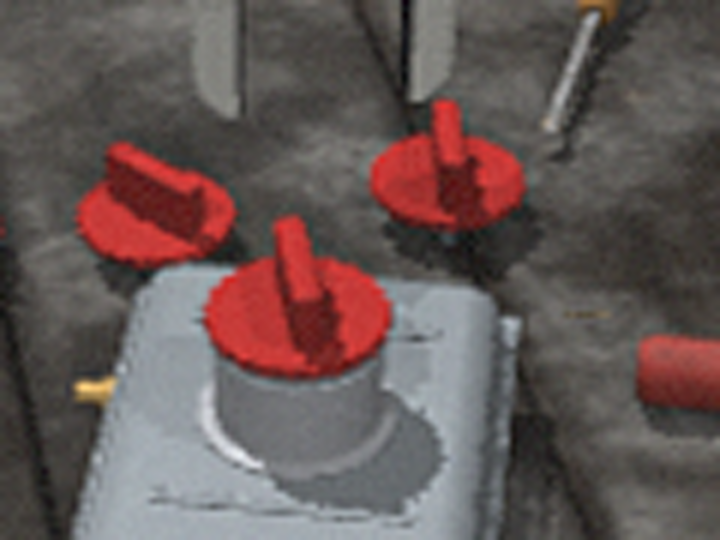

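The bar's bearing now equals the stop (0.76 rad from the slots) and the cap sits level. One height check from the side view: lock (-10.5 mm) against resting under the hump (-12.5 mm).

```bash
python3 - <<'E'
from h import *
import json
c=cam("side"); s=cam("scene"); m=np.array([.579,.0475])
th=np.linspace(0,2*np.pi,200)
def ext(c,r,z,o):
    P=(proj(c,np.column_stack([m[0]+r*np.cos(th),m[1]+r*np.sin(th),z+0*th]))-o)*6
    return P[:,0].min().round(1),P[:,0].max().round(1),P[:,1].min().round(1),P[:,1].max().round(1)
for n,cc,o in(("side",c,[289,180]),("scene-1crop",s,[256,190])):
    print(n,"rim pred",ext(cc,.033,.105,o))
o={"side":[289,180],"scene":[246,180]}
for h in(.0125,.0105):
    print(h)
    for n,cc in(("side",c),("scene",s)):
        print(n,"disc low",ext(cc,.035,.105+.015-h,o[n]),"disc top",ext(cc,.035,.105+.021-h,o[n]))
        b=-.066+np.pi/2;e=np.array([np.cos(b),np.sin(b)])*.026
        print("  bar ends top",((proj(cc,[[*(m+e),.105+.047-h],[*(m-e),.105+.047-h]])-o[n])*6).round(1).tolist())
print("tri disc",tri([s,c],[(305.7,227),(338.7,232.5)]))
w=cam("wrist",json.load(open("pics/w9.json")));print("bar",[onz(w,p,.1415) for p in((322,122),(322.5,196))],"disc",onz(w,(322.5,157.5),.1155))
E
```

```text
side rim pred (np.float64(207.0), np.float64(380.6), np.float64(270.8), np.float64(379.3))
scene-1crop rim pred (np.float64(222.6), np.float64(369.2), np.float64(187.3), np.float64(281.5))
0.0125
side disc low (np.float64(201.7), np.float64(386.1), np.float64(262.6), np.float64(377.6)) disc top (np.float64(201.5), np.float64(386.5), np.float64(250.3), np.float64(365.1))
  bar ends top [[284.0, 210.5], [305.0, 294.2]]
scene disc low (np.float64(277.8), np.float64(433.5), np.float64(240.4), np.float64(340.2)) disc top (np.float64(276.9), np.float64(433.1), np.float64(230.2), np.float64(329.9))
  bar ends top [[317.6, 265.2], [385.8, 202.7]]
0.0105
side disc low (np.float64(201.6), np.float64(386.2), np.float64(258.5), np.float64(373.5)) disc top (np.float64(201.4), np.float64(386.7), np.float64(246.2), np.float64(360.9))
  bar ends top [[284.0, 206.3], [305.1, 289.9]]
scene disc low (np.float64(277.5), np.float64(433.4), np.float64(237.0), np.float64(336.8)) disc top (np.float64(276.6), np.float64(433.0), np.float64(226.7), np.float64(326.4))
  bar ends top [[317.4, 261.6], [385.6, 199.2]]
tri disc (array([0.5797, 0.0453, 0.1104]), np.float64(0.2752609153425851))
bar [array([0.582 , 0.0737]), array([0.5791, 0.0247])] disc [0.5808 0.0488]
```

All the measures agree with the lock: disc top 10 mm above the rim (10.5 expected), bar end within 1 px of the -10.5 mm prediction, and centring within 1.5 mm. Bystanders and robot are clear, so I'm handing in.

```bash
python3 -c "
from h import *
print(ctrl.observe()['time'],ctrl.hand_in())"
```

```text
the job is handed in; nothing more can be done
19.5 None
```

The cap is on the neck and, by every check I could make, locked; I handed the job in at 19.5 s. The hand-in gives no verdict, so that rests on my own measurements.

**What I did:**
- I took the red cap farthest to the robot's right, at y ≈ -0.205; the other three were at y ≈ +0.25.
- I found the slots by wrist camera at a bearing of about -0.87 rad.
- I lowered the cap into them, pressed about 13.5 mm against the spring with 8–10 N, and turned it clockwise to the stop.
- I let it rise, released it and withdrew.

**Last checks:**
- **Turn:** the bar had turned 0.76 rad from the slots, which matches the stop.
- **Height:** the disc's top stood about 10 mm above the rim (10.5 mm expected), and the bar's end fitted the -10.5 mm lock position. One reading, the disc's lower edge in the side view, came out slightly higher than predicted.
- **Position:** the cap looked upright in the pictures and measured centred to about 1.5 mm, with the robot clear of everything. The tin, bolt and brass fitting looked undisturbed in the last pictures; I did not measure them, and the spanner was not in view.

**What disagreed:**
- The wrist camera's reported calibration shifted by about 1.5 mm between calls, so I aligned cap and mouth relative to each other in the same picture.
- The cap first stuck by friction at the stop. It rose once I eased off the turning torque.

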